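# Lock the hold-down bar of a platform mixer with its pin

### The job

Make the platform mixer ready to run: swing its hold-down bar across the sample cassette until its end is fully home in the fork, then take the round-knobbed lock pin from the pin stand and push it through fork and bar until its collar sits flush on the fork. Leave the square-headed plug, the glassware and the other loose things where they are, and let go of everything at the end.

Things in the scene. Friction and masses are not known exactly. Their poses are not given: they have to be found in the camera images.
- platform: Fixed aluminium plate 200 x 270 x 10 mm, the mixer's carrier, sloping at 30 degrees, low edge towards the robot, turned up to 0.3 rad about the vertical. Origin: middle of its top face, 105 mm above the bench. z: normal of the slope, direction of the pin holes; x: uphill; y: level, along the slope. A white cassette (150 x 88 mm, 40 mm high) is fixed on it under the bar's sweep.
- mixer: The mixer's fixed grey base under the platform, 170 x 250 x 45 mm. Origin: centre of its underside, straight below the platform's origin.
- fork_mouth (a point): Centre of the fork's hole at the upper cheek's upper face; in the platform frame (0, 75, 70) mm, axes as the platform's. Steel fork: two cheeks 46 x 46 x 8 mm, 14 mm apart, each with a 19 mm hole, joined uphill by a wall 10 mm thick, level with the upper cheek, and open on the other three sides. 40 mm of free space below the lower cheek.
- bar (a joint): Angle of the steel hold-down bar about its hinge, rad. 0: home at its hard stop, the eye at its end (36 x 36 x 10 mm, 20 mm hole) between the cheeks, in line with their holes. Grows to 1.2 as the end swings downhill (counter-clockwise from above); starts open. It stays where it is left; 3 to 5 N at the post move it.
- bar_hinge (a point): Hinge axis of the bar at mid-thickness; in the platform frame (0, -75, 55) mm, axis parallel to the platform's z. The bar is 24 mm wide, 10 mm thick and reaches 168 mm from the hinge, its eye's centre at 150 mm. Its upper face is 60 mm above the platform.
- bar_post (a point): Grip point on the bar's black upright post (18 mm diameter, 50 mm tall, parallel to the platform's z), 27 mm above the bar's upper face, 23 mm below the post's top, 85 mm from the hinge axis. Moves with the bar: in the platform frame x = -85 sin(angle), y = -75 + 85 cos(angle), z = 87 mm.
- lock_pin: Lock pin, 106 mm long, about 0.16 kg: steel shank 16 mm in diameter, 58 mm long, its last 12 mm tapering to 8 mm; round collar (38 mm diameter, 6 mm thick); above it a round black knob (26 mm diameter, 42 mm tall). Origin: on the axis at the collar's underside; z from shank to knob. Starts upright in either of the stand's wells, collar on the stand's top, 66 mm above the bench.
- stand: Pin stand, a fixed grey block 70 x 170 x 66 mm; origin: centre of its underside, z up, y along its length. Two through wells of 20 mm diameter at y = -45 and +45 mm.
- plug: A bystander: a plug with a square black head (36 x 36 x 22 mm) in the stand's other well. Origin: centre of the head's underside.
- beaker: A bystander: glass beaker, 66 mm wide, 85 mm tall, behind the pin stand. Origin: centre of its underside.
- screwdriver: A bystander: screwdriver 170 mm long, lying in front of the pin stand.
- tray: A bystander: low open tray with four cells, 100 x 100 x 28 mm. Origin: centre of its underside.
- bottle: A bystander: amber bottle, 64 mm wide, 150 mm tall, at the back. Origin: centre of its underside.
- vase: A bystander: glass vase, 100 mm wide, 155 mm tall, at the back left. Origin: centre of its underside.
- cuvette_box: A bystander: white box 60 x 120 x 40 mm on the right. Origin: centre of its underside.
Not all that is in view belongs to the job. What is shaped like the lock_pin but blue or red is not meant.

How it is judged:
On the way, in this order (a step that is already met when the one before it is completed fails the run):
1. the hold-down bar is home in the fork (value of joint bar below 0.04 rad), for 0.2 s.
2. the lock pin is through fork and bar, its collar on the fork (value of joint bar below 0.04 rad and z of lock_pin in the frame of fork_mouth between -0.004 and 0.004 m and x of lock_pin in the frame of fork_mouth between -0.005 and 0.005 m and y of lock_pin in the frame of fork_mouth between -0.005 and 0.005 m and angle between the z axis of lock_pin and the z axis of platform, either way round below 0.12 rad), for 0.2 s.
At the end, for the whole second after the job is handed in: Bar home (below 0.04 rad); lock pin through fork and bar at rest, collar underside within 4 mm of the upper cheek's face, pin within 5 mm of the hole's centre and 0.12 rad of its direction; other loose things within 30 mm of where they stood (all of step 2 and linear speed of lock_pin below 0.02 m/s); the robot touches nothing.
It fails at once if a loose bystander (beaker, bottle, vase, tray, cuvette box, screwdriver, plug) is shifted by more than 30 mm (distance of any of beaker, bottle, vase, tray, cuvette_box, screwdriver, plug from where it was at the start of the episode above 0.03 m).
It also fails if it takes over 67 s, if anything falls off the work surface, if the arm or the gripper's body presses on something with over 40 N, if the wrist force passes 120 N, or if a joint passes its speed limit or range.

### The arm

A 6-joint arm with a two-finger parallel gripper is mounted at the origin on the work surface. World frame = base frame: x ahead of the robot, y to its left, z up, the work surface at z = 0. Lengths are in m, angles in rad, forces in N, time in s.
With the tool pointing down it reaches from about 0.25 to 0.775 m from the base axis. Payload 4 kg.
Tool frame: the origin (TCP) lies between the finger pads; the fingertips stand 11 mm ahead of it and the grasp point (between the pads) lies 8 mm behind it (robot.tip_extent is the z of the fingertips in the tool frame, in m); z points along the fingers, y is the line along which they close (so a half turn about z gives the same grasp; the last joint's range is limited). The gripper opens to 94 mm and grips with 3 to 60 N. Pads are 16 mm wide; open, the fingers measure 119 mm over their backs; the gripper's body (75 mm by 177 mm) begins 78 mm behind the grasp point.
Start: joints at [1.164, 0.087, 1.371, -0, 1.684, -0.103], TCP at [0.165, 0.525, 0.217] pointing down, gripper open.
Joint ranges: [-3.1, 3.1], [-0.76, 2.03], [0.27, 2.55], [-1.08, 4.22], [0.17, 2.65], [-2.57, 2.57]. Speed limits (rad/s): [2.79, 2.79, 3.14, 3.14, 3.14, 3.14].

### API

Orientations are given as [roll, pitch, yaw] about the fixed x, y, z axes, in that order (R = Rz(yaw) Ry(pitch) Rx(roll)).
In Python, from bench import robot, imaging gives the robot as it stands.
- The arm moves only by the shell command python3 -m pendant 'ROWS'. ROWS is JSON, a list of rows, each a list of 7 numbers: the shift along the world's x, y, z in cm, then the turn, a rotation vector about the world's x, y, z in degrees, then the opening, from 0 (shut) to 1 (fully open). In form: [[dx, dy, dz, ax, ay, az, jaw], ...]. A call has 1 to 8 rows; each row shifts and turns the commanded pose from where the row before left it; what a row does not reach is not made up. A row lasts 1/10 s, in which the tool goes at most 50 mm and 8.59 degrees, less where a joint would pass 70% of its speed; a pose out of reach is approached as far as the arm can. A call is refused whole if a number of a shift passes 5 or a number of a turn 8.59, either way. A call with a gripper value outside its range is refused whole. The fingers move at their own pace and stop on an object; the grip force is fixed at half the most. Time passes only in rows, so rows that do not move let the fingers close. It gives the time, the measured TCP pose, the force, the opening and the grip force at its end, in the units of the state.
- robot.get_obs(): the state, without advancing time (a new reading comes with each control period).
- imaging.snapshot(name): name is "scene" or "top" or "wrist"; returns the picture (480x640x3 uint8, red, green, blue); there is no depth.
- imaging.camera_params(name): a dict with "camera_matrix" (3x3 intrinsics, pixels), "k1" (the pictures are not rectified: a ray, as slopes to the right and down, at radius r is drawn at 1 + k1 r^2 times it, then the intrinsics apply), "R" (3x3) and "t" (3): a world point X has camera coordinates R X + t. Camera axes: x right, y down, z forward; pixel columns grow to the right and rows downward; lengths in m; the calibration is good to about 2 mm. A picture is of the moment at which its call begins: read the wrist's pose just before it. camera_params takes no time and is no camera call; for the wrist camera it gives the pose at the moment of the call.
- robot.close_job(): hands the job in; it is judged then, once.
The state is a dict: "time": time; "joint_positions": joint angles; "qvel": joint speeds; "joint_torque": joint torques, N m; "tool_pos": TCP position; "ee_rot": TCP orientation; "wrist_force": force on the tool from outside, world axes, zero at the start; "wrist_torque": the same for the moment, N m; "width": finger opening in m; "finger_force": force on a finger pad.
Only numpy, scipy, OpenCV 4.12 (cv2) and the standard library are available. Lean on these libraries where they do the work, as an engineer would, in place of code of your own. Each camera call takes 0.05 s, during which the arm holds its last target. There are 200 camera calls.

## Working session

There is one attempt and no reset: what is moved stays moved. The work goes in short steps, Python scripts to look and compute and a shell command to move; the robot and the scene stay as the last step left them, time stands still between calls to the robot, and variables do not carry over. Pictures are saved under pics/ and viewed, at most 10 in all, crops included, and the job is handed in when it is done.

```bash
ls; mkdir -p pics; cat > h.py <<'E'
import numpy as np, cv2
from bench import robot, imaging
def snap(n,f):
    im=imaging.snapshot(n); cv2.imwrite(f'pics/{f}.png',im[:,:,::-1]); return im
E
python3 - <<'E'
from h import *
import json
o=robot.get_obs();print({k:np.round(v,3).tolist() for k,v in o.items()})
P={}
for n in ["scene","top","wrist"]:
    p=imaging.camera_params(n); P[n]={k:np.array(v).tolist() for k,v in p.items()}; snap(n,n+'0'); print(n,np.round(np.array(p['R']),3).tolist(),np.round(p['t'],3),p['k1'],np.array(p['camera_matrix']).tolist())
json.dump(P,open('cams0.json','w'))
E
```

```text
pics
{'time': 0.0, 'joint_positions': [1.164, 0.088, 1.372, -0.0, 1.684, -0.103], 'qvel': [0.001, -0.001, -0.0, -0.0, 0.001, -0.0], 'joint_torque': [-0.0, -34.02, -30.242, 0.072, 0.034, -0.0], 'tool_pos': [0.164, 0.524, 0.215], 'ee_rot': [-3.139, -0.0, 2.838], 'wrist_force': [-0.291, 0.489, -0.792], 'wrist_torque': [-0.041, 0.008, 0.001], 'finger_force': 0.0, 'width': 0.094}
scene [[0.689, 0.724, 0.007], [0.509, -0.478, -0.716], [-0.515, 0.497, -0.698]] [-0.407 -0.2    1.52 ] -0.07203355524896451 [[477.60141394545, 0.0, 317.5510045298367], [0.0, 477.60141394545, 240.07897787061904], [0.0, 0.0, 1.0]]
top [[0.004, -1.0, -0.002], [-0.993, -0.004, -0.12], [0.12, 0.003, -0.993]] [0.016 0.621 1.448] -0.1524288054074359 [[555.6391039820365, 0.0, 319.9467749285689], [0.0, 555.6391039820365, 239.99231619849303], [0.0, 0.0, 1.0]]
wrist [[0.3, 0.954, -0.002], [0.922, -0.289, 0.256], [0.244, -0.079, -0.967]] [-0.55  -0.025  0.391] -0.019684828508198724 [[357.0589925318192, 0.0, 314.3973335085778], [0.0, 357.0589925318192, 235.34714260003736], [0.0, 0.0, 1.0]]
```

View pics/scene0.png

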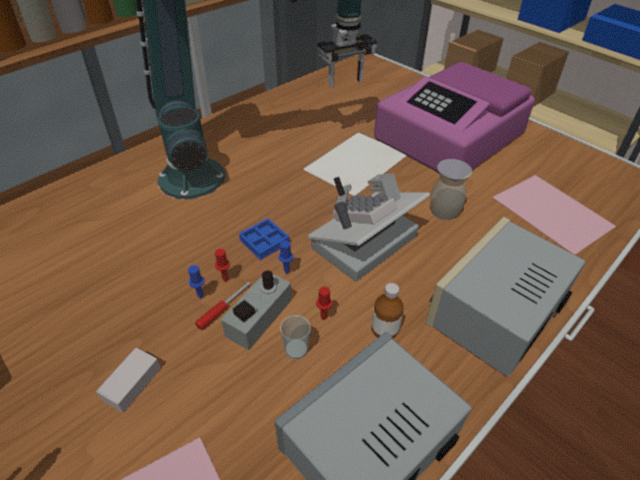

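View pics/top0.png

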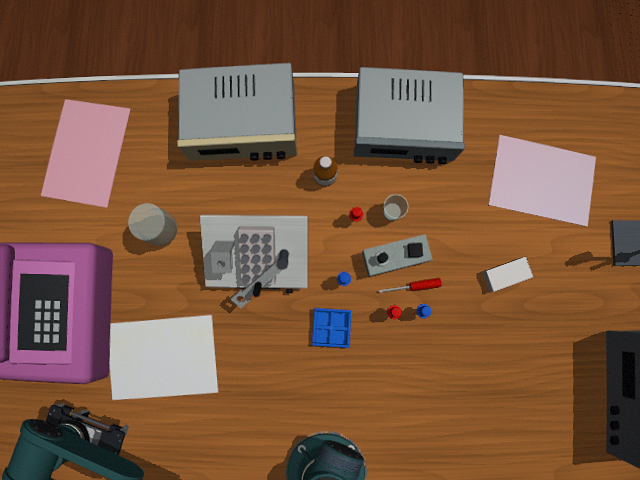

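The scene view shows the mixer at (365,225) and the stand at (258,308). In the stand's wells are a black round knob at (268,280) and a black square head at (244,311). In the top view the knob is at (382,258) and the square head at (415,250). The red and blue pin-shaped things stand on the bench and are decoys. I'll confirm this in one enlarged crop.

```bash
python3 - <<'E'
import cv2,numpy as np
t=cv2.imread('pics/top0.png');s=cv2.imread('pics/scene0.png')
def c(i,x,y,w,h,W,H): return cv2.resize(i[y:y+h,x:x+w],(W,H),interpolation=cv2.INTER_CUBIC)
a=c(t,190,205,130,110,400,338);b=c(t,350,220,100,65,400,260)
d=c(s,305,165,130,110,400,338);e=c(s,215,255,100,65,400,260)
cv2.imwrite('pics/crop.png',np.vstack([np.hstack([a,d]),np.hstack([b,e])]))
E
```

```text
(no output)
```

View pics/crop.png

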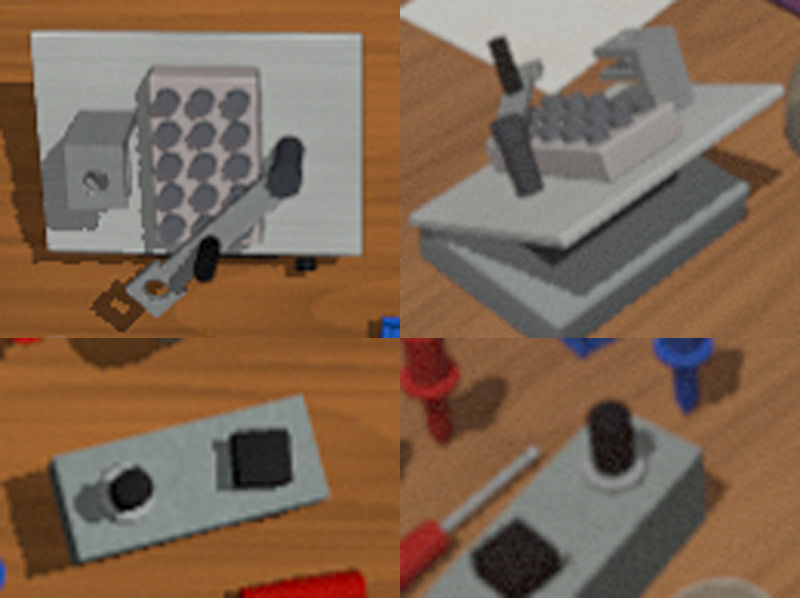

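The crop confirms it. The round black knob with a pale collar, at top (382,258), is the lock pin. The square head at top (415,250) is the plug, and the coloured ones are decoys. Bar open, eye hole at top (240,299), fork hole at (221,264). Next I fit the poses from both views.

```bash
cat >> h.py <<'E'
import json
from scipy.optimize import least_squares
from scipy.spatial.transform import Rotation as Ro
C={k:{a:np.array(b) for a,b in v.items()} for k,v in json.load(open('cams0.json')).items()}
def proj(c,X):
    c=C[c] if isinstance(c,str) else c
    q=np.atleast_2d(X)@np.array(c['R']).T+c['t']; s=q[:,:2]/q[:,2:]
    s=s*(1+c['k1']*(s**2).sum(1,keepdims=True)); K=np.array(c['camera_matrix'])
    return s@K[:2,:2].T+K[:2,2]
def tri(obs):
    f=lambda X:np.concatenate([proj(c,X)[0]-p for c,p in obs])
    r=least_squares(f,[.5,0,.1]); return r.x,r.fun
def plat(yaw): # columns x uphill,y level,z normal
    return (Ro.from_euler('z',yaw)*Ro.from_euler('y',-30,degrees=True)).as_matrix()
E
cat > fit.py <<'E'
from h import *
print('knobtop',tri([('top',[382.6,257.5]),('scene',[267.8,273])]))
print('squaretop',tri([('top',[415,250.5]),('scene',[244,310.5])]))
print('posttop',tri([('top',[258.5,283.5]),('scene',[336,178.3])]))
print('R corner',tri([('top',[200.1,215.7]),('scene',[429.1,193.6])]))
print('lowL',tri([('top',[205.6,286.3]),('scene',[308.9,236.5])]),'lowR',tri([('top',[307.6,288.2]),('scene',[358,244.6])]))
obs=[('top',[100,135,0],[200.1,215.7]),('top',[100,-135,0],[307.6,216.4]),('top',[-100,-135,0],[307.6,288.2]),('top',[-100,135,0],[205.6,286.8]),
('scene',[100,-135,0],[429.1,193.6]),('scene',[-100,-135,0],[358,244.6]),('top',[0,75,70],[220.9,264.1])]
def f(p):
    R=plat(p[2]);o=np.array([p[0],p[1],p[4]]);r=[]
    for c,X,u in obs:r.append(proj(c,R@(np.array(X)/1000)+o)[0]-u)
    a=p[3]
    r.append(proj('top',R@np.array([-.15*np.sin(a),-.075+.15*np.cos(a),.06])+o)[0]-[240.4,298.6])
    for c,u in (('top',[258.5,283.5]),('scene',[336,178.3])):
        r.append(proj(c,R@np.array([-.085*np.sin(a),-.075+.085*np.cos(a),.11])+o)[0]-u)
    return np.concatenate(r)
s=least_squares(f,[.5,.15,0,.7,.105]);print(s.x.round(4));print(s.fun.round(1).reshape(-1,2).tolist())
def g(p):
    R=Ro.from_euler('z',p[2]).as_matrix();r=[]
    for X,u in (([35,85],[363,249.8]),([35,-85],[425.5,234.3]),([-35,-85],[432,259.8]),([-35,85],[369.5,276])):
        r.append(proj('top',R@np.array([X[0]/1e3,X[1]/1e3,.066])+[p[0],p[1],0])[0]-u)
    return np.concatenate(r)
s=least_squares(g,[.45,-.1,0]);print('stand',s.x.round(4),s.fun.round(1));R=Ro.from_euler('z',s.x[2]).as_matrix()
print('wells',(R@[0,.045,0]+[*s.x[:2],0]).round(4),(R@[0,-.045,0]+[*s.x[:2],0]).round(4))
E
python3 fit.py
```

```text
knobtop (array([ 0.56926435, -0.13911258,  0.11414459]), array([-0.71018615, -0.53237219, -0.79031864,  0.04104436]))
squaretop (array([ 0.59124431, -0.22812776,  0.07634805]), array([-0.77059822, -0.53608387, -0.78856846,  0.03331593]))
posttop (array([0.49493462, 0.16057633, 0.18596914]), array([ 1.38028591,  1.2773397 ,  1.99669404, -0.17854597]))
R corner (array([0.66891502, 0.31889638, 0.15105362]), array([-0.47243978, -0.54693724, -0.72938694,  0.09823609]))
lowL (array([ 0.43209351,  0.27945409, -0.12737003]), array([25.51604889, 23.79612482, 37.62616394, -3.39621178])) lowR (array([0.53973778, 0.10307753, 0.01071158]), array([-19.1846212 , -17.24867943, -25.5707543 ,   2.11682695]))
[0.6    0.2096 0.2649 0.8655 0.1532]
[[-23.2, 4.3], [-22.6, -25.2], [-3.0, -24.3], [-3.4, 4.2], [-37.6, 33.8], [-34.3, -12.6], [-9.3, -2.1], [6.1, -3.1], [-0.3, -0.6], [3.5, -9.5]]
stand [ 0.5791 -0.1859  0.2478] [-0.   0.  -0.3  0.   0.1  0.2  0.2 -0.2]
wells [ 0.5681 -0.1423  0.    ] [ 0.5902 -0.2295  0.    ]
```

```bash
sed -i "s/('scene',\[100,-135,0\],\[429.1,193.6\]),('scene',\[-100,-135,0\],\[358,244.6\])/('scene',[100,135,0],[429.1,193.6]),('scene',[100,-135,0],[358,244.6]),('scene',[-100,-135,0],[308.9,236.5])/" fit.py; python3 fit.py | sed -n '6,7p'
python3 - <<'E'
from h import *
for n,c in C.items(): print(n,(-c['R'].T@c['t']).round(3))
E
```

```text
[0.5837 0.1833 0.0062 0.721  0.1023]
[[-0.6, -0.9], [-0.1, -2.0], [0.8, -2.3], [0.6, -1.0], [-0.5, -0.2], [-0.1, -0.5], [-2.2, 1.0], [0.7, -1.0], [-0.6, -2.0], [-2.5, 7.6], [0.7, 0.7]]
scene [ 1.165 -0.557  0.921]
top [0.442 0.014 1.512]
wrist [0.092 0.548 0.383]
```

```bash
sed -i "s/258.5,283.5/256.6,291/g" fit.py; python3 fit.py | sed -n '3p;6,7p'
```

```text
posttop (array([0.48015953, 0.16947997, 0.17277925]), array([ 0.11467809,  0.10560566,  0.16692526, -0.01476215]))
[ 5.820e-01  1.850e-01 -6.000e-04  7.491e-01  1.005e-01]
[[-0.8, -0.4], [-0.6, -0.8], [-0.1, -1.3], [-0.1, -0.6], [-0.6, 0.1], [-0.6, -0.7], [-2.3, 0.6], [0.0, -0.5], [-0.3, -0.3], [-0.8, 1.5], [-0.0, 0.8]]
```

```bash
python3 -m pendant '[[1.65,-2.2,0.5,0,0,-4.5,1],[1.65,-2.2,0.5,0,0,-4.5,1],[1.65,-2.2,0.5,0,0,-4.5,1],[1.65,-2.2,0.5,0,0,-4.5,1],[1.65,-2.2,0.5,0,0,-4.5,1],[1.65,-2.2,0.5,0,0,-4.5,1],[1.65,-2.2,0.5,0,0,-4.5,1],[1.65,-2.2,0.5,0,0,-4.5,1]]'
python3 -m pendant '[[1.65,-2.2,0,0,0,-4.6,1],[1.65,-2.2,0,0,0,-4.6,1],[1.65,-2.2,0,0,0,-4.6,1],[1.65,-2.2,0,0,0,-4.6,1],[1.65,-2.2,0,0,0,-4.6,1],[1.65,-2.2,0,0,0,-4.6,1],[1.65,-2.2,0,0,0,-4.6,1],[1.65,-2.2,0,0,0,-4.4,1]]'
python3 -m pendant '[[0,0,0,0,-6,0,1],[0,0,0,0,-6,0,1],[0,0,0,0,-6,0,1],[0,0,0,0,-6,0,1],[0,0,0,0,-6,0,1],[0,0,0,0,0,0,1],[0,0,0,0,0,0,1]]'
python3 - <<'E'
from h import *
o=robot.get_obs();print(o['tool_pos'],o['ee_rot'],Ro.from_euler('xyz',o['ee_rot']).as_matrix().round(3).tolist())
p=imaging.camera_params('wrist');json.dump({k:np.array(v).tolist() for k,v in p.items()},open('w1.json','w'));snap('wrist','w1')
E
```

```text
time: 0.95
tool_pos: [0.2969, 0.3477, 0.2564]
ee_rot: [-3.141, 0.0, 2.206]
wrist_force: [0.3, 0.4, 0.7]
width: 0.0941
finger_force: 0.0
time: 1.75
tool_pos: [0.4289, 0.1718, 0.2562]
ee_rot: [-3.141, 0.0, 1.567]
wrist_force: [0.3, 0.6, -0.0]
width: 0.0942
finger_force: 0.0
time: 2.45
tool_pos: [0.4281, 0.173, 0.2565]
ee_rot: [2.619, -0.0, 1.571]
wrist_force: [0.6, -0.6, 0.4]
width: 0.0942
finger_force: 0.0
[0.42810836 0.17296446 0.25645976] [ 2.61920599e+00 -3.27666861e-05  1.57147995e+00] [[-0.001, 0.867, 0.499], [1.0, 0.001, 0.0], [0.0, 0.499, -0.867]]
```

View pics/w1.png

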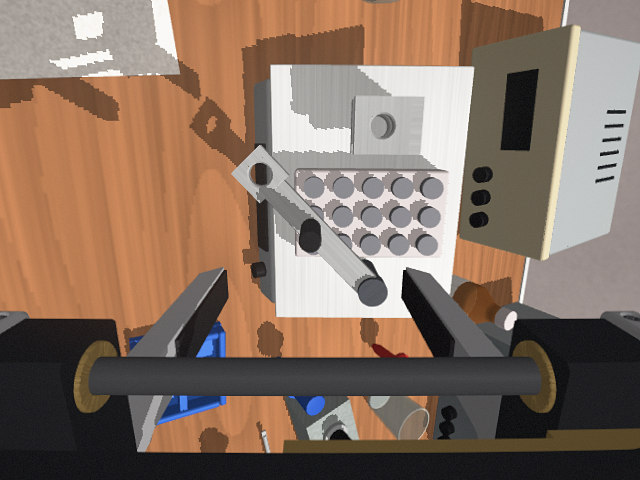

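The wrist view shows the bar's eye hole at (261,174), the fork hole at (382,126), the post's top at about (310,243) and the hinge hub at (373,291). I refit with these.

```bash
cat > fit2.py <<'E'
import io,contextlib
with contextlib.redirect_stdout(io.StringIO()): exec(open('fit.py').read())
W={k:np.array(v) for k,v in json.load(open('w1.json')).items()}
W1=[([-100,135,0],[271,65]),([100,135,0],[474,67]),([-100,-135,0],[277,316]),([0,75,70],[382,126])]
def F(p,wo=0):
    R=plat(p[2]);o=np.array([p[0],p[1],p[4]]);a=p[3];r=[f(p)*.7]
    for X,u in W1:r.append(proj(W,R@(np.array(X)/1000)+o)[0]-u)
    r.append(proj(W,R@np.array([-.15*np.sin(a),-.075+.15*np.cos(a),.06])+o)[0]-[261,174])
    r.append(proj(W,R@np.array([-.085*np.sin(a),-.075+.085*np.cos(a),.11])+o)[0]-[310,244])
    return np.concatenate(r)
s=least_squares(F,[.58,.18,0,.7,.105],loss='soft_l1');print(s.x.round(4));print(F(s.x)[-12:].round(1).reshape(-1,2).tolist())
s2=least_squares(lambda p:F([*p,.105]),[.58,.18,0,.7],loss='soft_l1');print(s2.x.round(4),s.cost,s2.cost)
p=s.x;R=plat(p[2]);o=np.array([p[0],p[1],p[4]])
for a in (p[3],p[3]*.75,p[3]/2,p[3]/4,0,-.03):
    print(round(a,3),(o+R@np.array([-.085*np.sin(a),-.075+.085*np.cos(a),.087-.008])).round(4),'TCP post')
print('mouth',(o+R@[0,.075,.07]).round(4))
E
python3 fit2.py
```

```text
[ 0.5812  0.185  -0.0054  0.7644  0.1009]
[[-0.4, 0.2], [-0.2, -0.2], [-0.5, -0.2], [0.4, 0.3], [-0.0, 1.2], [0.9, -2.4]]
[ 0.5793  0.1846 -0.0048  0.7606] 6.301973718091622 13.098675936761524
0.764 [0.4907 0.1718 0.1399] TCP post
0.573 [0.5017 0.1818 0.1463] TCP post
0.382 [0.5143 0.1892 0.1535] TCP post
0.191 [0.5278 0.1937 0.1612] TCP post
0 [0.5417 0.1952 0.1693] TCP post
-0.03 [0.544  0.1951 0.1706] TCP post
mouth [0.5466 0.2601 0.1615]
```

```bash
python3 -m pendant '[[1.55,-0.04,-2.86,0,0,0,1],[1.55,-0.04,-2.86,0,0,0,1],[1.55,-0.04,-2.86,0,0,0,1],[1.55,-0.03,-2.86,0,0,0,1],[0,0,0,0,0,0,1],[0,0,0,0,0,0,1]]'
python3 -m pendant '[[0,0,0,0,0,0,0],[0,0,0,0,0,0,0],[0,0,0,0,0,0,0],[0,0,0,0,0,0,0],[0,0,0,0,0,0,0],[0,0,0,0,0,0,0],[0,0,0,0,0,0,0],[0,0,0,0,0,0,0]]'
```

```text
time: 3.1
tool_pos: [0.4914, 0.171, 0.1422]
ee_rot: [2.62, 0.0, 1.569]
wrist_force: [-0.1, -0.3, 0.3]
width: 0.0941
finger_force: 0.0
time: 3.9
tool_pos: [0.4905, 0.1713, 0.142]
ee_rot: [2.618, 0.0, 1.571]
wrist_force: [-0.5, -1.1, -0.2]
width: 0.0333
finger_force: 0.0
```

```bash
python3 -m pendant '[[0,0,0,0,0,0,0],[0,0,0,0,0,0,0],[0,0,0,0,0,0,0],[0,0,0,0,0,0,0],[0,0,0,0,0,0,0]]'
```

```text
time: 4.4
tool_pos: [0.4901, 0.1714, 0.1417]
ee_rot: [2.619, -0.0, 1.571]
wrist_force: [-4.2, 1.4, 0.5]
width: 0.0178
finger_force: 30.0
```

```bash
python3 -m pendant '[[0.52,0.54,0.3,0,0,0,0],[0.58,0.46,0.34,0,0,0,0],[0.61,0.39,0.35,0,0,0,0],[0.65,0.35,0.37,0,0,0,0],[0,0,0,0,0,0,0]]'
python3 -m pendant '[[0.66,0.26,0.38,0,0,0,0],[0.69,0.19,0.39,0,0,0,0],[0.69,0.11,0.4,0,0,0,0],[0.6,0.05,0.35,0,0,0,0],[0,0,0,0,0,0,0],[0,0,0,0,0,0,0]]'
```

```text
time: 4.9
tool_pos: [0.5127, 0.1912, 0.1547]
ee_rot: [2.622, -0.005, 1.572]
wrist_force: [-7.0, 6.9, 0.2]
width: 0.0176
finger_force: 30.0
time: 5.5
tool_pos: [0.5398, 0.1978, 0.1701]
ee_rot: [2.62, -0.006, 1.573]
wrist_force: [-2.5, 8.8, -0.6]
width: 0.0172
finger_force: 30.0
```

```bash
for i in 1 2; do python3 -m pendant '[[0.18,0.03,0.1,0,0,0,0],[0.18,0.03,0.1,0,0,0,0],[0,0,0,0,0,0,0]]' | grep -E 'pos|force'; done
python3 - <<'E'
from h import *
o=robot.get_obs();print(o['tool_pos'])
p=imaging.camera_params('wrist');json.dump({k:np.array(v).tolist() for k,v in p.items()},open('w2.json','w'));i=snap('wrist','w2');t=snap('top','t2')
E
```

```text
tool_pos: [0.541, 0.1979, 0.1707]
wrist_force: [-12.4, 7.0, 1.1]
finger_force: 30.0
tool_pos: [0.5411, 0.198, 0.1705]
wrist_force: [-26.7, 6.3, 4.7]
finger_force: 30.1
[0.54109937 0.19799543 0.1705374 ]
```

View pics/w2.png

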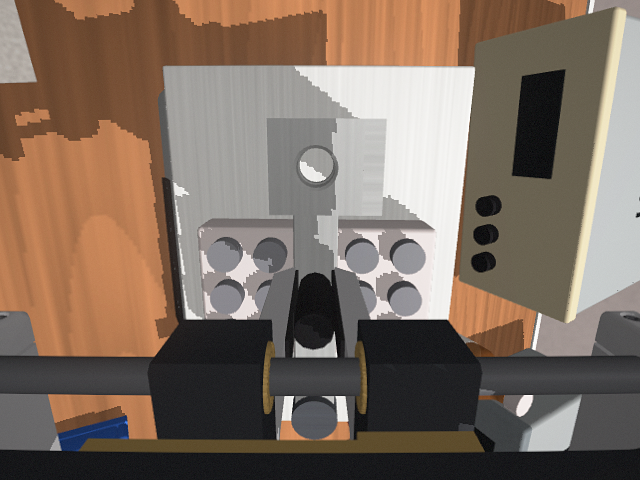

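The bar is against its stop: the position has stopped changing, the force has risen to 27 N, and I can see through fork and eye together at (316,167). I ease off, release and retract, then refit the fork mouth.

```bash
python3 -m pendant '[[-0.25,0,-0.15,0,0,0,0],[0,0,0,0,0,0,0.4],[0,0,0,0,0,0,0.4],[0,0,0,0,0,0,0.6],[0,0,0,0,0,0,0.6],[0,0,0,0,0,0,0.6],[0,0,0,0,0,0,0.6]]'
python3 -m pendant '[[-1,0,1.73,0,0,0,0.6],[-2,0,3.46,0,0,0,0.6],[-2,0,3.46,0,0,0,0.6],[-1.5,0,2.6,0,0,0,0.6],[0,0,0,0,0,0,0.6],[0,0,0,0,0,0,0.6]]'
cat > fit3.py <<'E'
from h import *
import sys
W={k:np.array(v) for k,v in json.load(open('w2.json')).items()}
ob=[([0,75,70],[316.5,165.5]),([-23,98,70],[267,119]),([33,98,70],[386,119]),([-23,52,70],[267.5,215]),([-100,135,0],[164,66]),([100,135,0],[474,66])]
def F(p):
    R=plat(p[2]);o=np.array([p[0],p[1],p[3]]);return np.concatenate([proj(W,R@(np.array(X)/1000)+o)[0]-u for X,u in ob])
s=least_squares(F,[.58,.18,0,.105]);p=s.x;print(p.round(4),s.fun.round(1))
R=plat(p[2]);o=np.array([p[0],p[1],p[3]]);print('mouth',(o+R@[0,.075,.07]).round(4))
E
python3 fit3.py
python3 - <<'E'
from h import *
p=imaging.camera_params('wrist');json.dump({k:np.array(v).tolist() for k,v in p.items()},open('w3.json','w'));snap('wrist','w3')
E
```

```text
time: 6.9
tool_pos: [0.5456, 0.1958, 0.1736]
ee_rot: [2.617, -0.0, 1.57]
wrist_force: [-1.1, 0.1, -0.1]
width: 0.0561
finger_force: 0.0
time: 7.5
tool_pos: [0.4804, 0.1961, 0.2862]
ee_rot: [2.617, -0.001, 1.571]
wrist_force: [-0.1, 0.4, -0.5]
width: 0.0557
finger_force: 0.0
[ 0.5792  0.1854 -0.0077  0.1018] [-1.1  2.2  0.3 -0.7 -0.5 -0.1  2.2 -1.5 -1.3 -0.4  0.3  0.4]
mouth [0.5448 0.2607 0.1624]
```

View pics/w3.png

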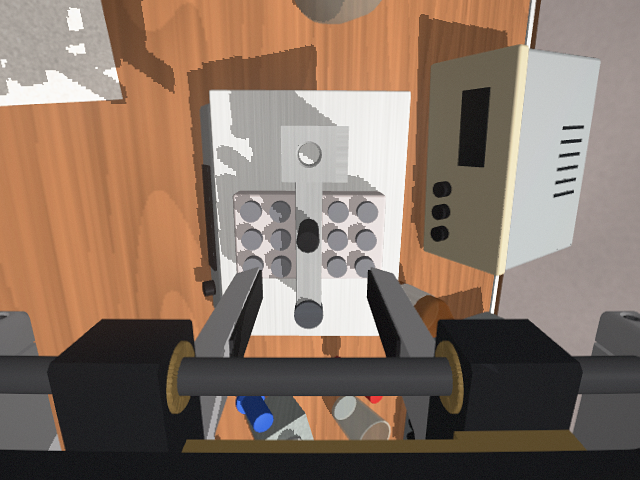

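The bar stays home after release: a white through-hole shows at (310,154), in line with the post (308,238) and the hub (308,314). I now go over the pin.

```bash
python3 -m pendant '[[0.9,-3,0,0,5,0,0.6],[0.9,-3,0,0,5,0,0.6],[0.9,-3,0,0,5,0,0.6],[0.9,-3,0,0,5,0,0.6],[0.9,-3,0,0,5,0,0.6],[0.9,-3,0,0,5,0,0.6],[0.9,-3,-1,0,0,3,0.6],[0.9,-3,-1,0,0,3,0.6]]' | grep pos
python3 -m pendant '[[0.9,-3,-1,0,0,3,0.6],[0.9,-3,-1,0,0,3,0.6],[0.0,-3.6,-1,0,0,2.2,0.6],[0,0,-1,0,0,0,0.6],[0,0,-1,0,0,0,0.6],[0,0,0,0,0,0,0.6],[0,0,0,0,0,0,0.6]]'
python3 - <<'E'
from h import *
p=imaging.camera_params('wrist');json.dump({k:np.array(v).tolist() for k,v in p.items()},open('w4.json','w'));snap('wrist','w4')
print(proj(p,[[.569,-.14,.114],[.569,-.14,.072],[.569,-.14,.066]]))
E
```

```text
tool_pos: [0.5529, -0.046, 0.2618]
time: 9.05
tool_pos: [0.5701, -0.1388, 0.2152]
ee_rot: [-3.141, -0.001, 1.82]
wrist_force: [0.5, 0.2, -0.0]
width: 0.0562
finger_force: 0.0
[[313.84221698 241.99503345]
 [313.97122742 229.18760639]
 [313.98703543 227.61844565]]
```

View pics/w4.png

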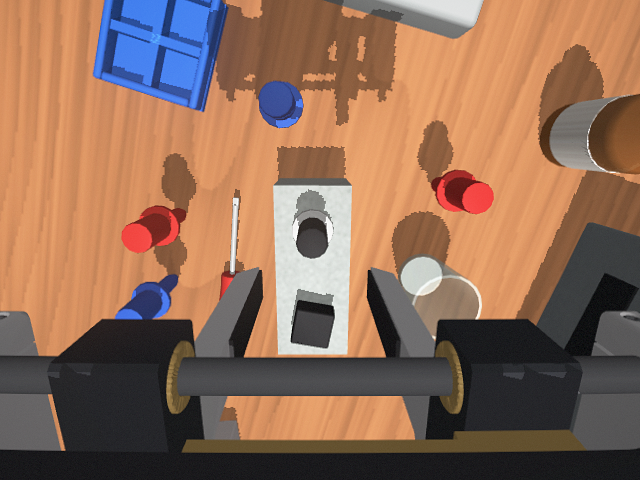

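Knob top at (313,241), matching the prediction (314,242). The plug is at (314,322) and the beaker is clear of the right finger, so I descend and grip.

```bash
python3 -m pendant '[[-0.05,-0.05,-3.2,0,0,0,0.6],[-0.05,-0.05,-3.2,0,0,0,0.6],[0,0,-3.2,0,0,0,0.6],[0,0,-3.2,0,0,0,0.6],[0,0,0,0,0,0,0.6],[0,0,0,0,0,0,0.6]]' |grep -E 'pos|force'
python3 -m pendant '[[0,0,0,0,0,0,0],[0,0,0,0,0,0,0],[0,0,0,0,0,0,0],[0,0,0,0,0,0,0],[0,0,0,0,0,0,0],[0,0,0,0,0,0,0],[0,0,0,0,0,0,0],[0,0,0,0,0,0,0]]'
```

```text
tool_pos: [0.5696, -0.1404, 0.0888]
wrist_force: [0.2, -0.1, -0.3]
finger_force: 0.0
time: 10.5
tool_pos: [0.5695, -0.1412, 0.0889]
ee_rot: [3.141, 0.001, 1.818]
wrist_force: [-1.7, 0.3, 5.1]
width: 0.0254
finger_force: 30.0
```

```bash
python3 -m pendant '[[0,0,1,0,0,0,0],[0,0,2,0,0,0,0],[0,0,2,0,0,0,0],[0,0,2,0,0,0,0],[0,0,2,0,0,0,0],[0,0,3,0,0,0,0],[0,0,3,0,0,0,0],[0,0,0,0,0,0,0]]'
python3 - <<'E'
from h import *
p=imaging.camera_params('wrist');json.dump({k:np.array(v).tolist() for k,v in p.items()},open('w5.json','w'));a=snap('wrist','w5')
o=robot.get_obs();T=Ro.from_euler('xyz',o['ee_rot']).as_matrix()
pr=lambda v:proj(p,o['tool_pos']+T@np.array(v))[0].round(1)
print(pr([0,0,-.019]),pr([0,0,.023]),pr([0,0,.081]))
cv2.imwrite('pics/c5.png',cv2.resize(a[120:400,200:430,::-1],None,fx=2,fy=2))
E
```

```text
time: 11.3
tool_pos: [0.5712, -0.1415, 0.243]
ee_rot: [3.134, 0.005, 1.819]
wrist_force: [-0.4, -0.1, -0.0]
width: 0.0257
finger_force: 30.0
[314.4 308. ] [314.1 275. ] [313.9 246.1]
```

View pics/c5.png

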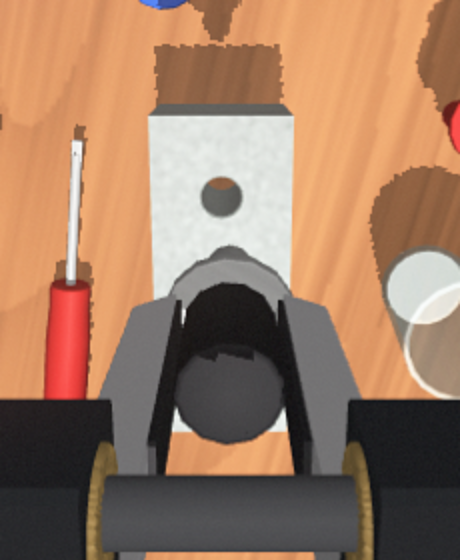

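The pin is held straight. Knob top disc centre at (314,316), collar front edge at (314,249), tip at (314,243). I work out the small offset in the grip and the insertion targets.

```bash
cat > off.py <<'E'
from h import *
p={k:np.array(v) for k,v in json.load(open('w5.json')).items()}
o=robot.get_obs();T=Ro.from_euler('xyz',o['ee_rot']).as_matrix()
pr=lambda v:proj(p,o['tool_pos']+T@np.array(v))[0]
# pin frame: u along tool x, w along tool z from collar underside
ob=[((-.013,-.048),341.5),((.019,-.006),249),((.004,.058),243.5)]
def F(q):
    x,th=q
    return [pr([x+u*np.cos(th)+w*np.sin(th),0,.0229+w*np.cos(th)-u*np.sin(th)])[1]-v for (u,w),v in ob]
s=least_squares(F,[0,0]);print('x off mm',s.x[0]*1e3,'tilt',s.x[1],np.array(s.fun).round(1), F([0,0]))
E
python3 off.py; python3 - <<'E'
from h import *
W={k:np.array(v) for k,v in json.load(open('w3.json')).items()}
a=cv2.imread('pics/w3.png')
# hole in w3: predicted pixel for candidate mouths
for m in ([.5466,.2601,.1615],[.5448,.2607,.1624],[.546,.2605,.162]): print(m,proj(W,m)[0].round(1))
E
```

```text
x off mm -1.3967082020272605 tilt -0.011588317718526621 [ 0.2 -0.2  0.1] [np.float64(-1.6406638197688608), np.float64(-2.4439804020637723), np.float64(-2.5996155224983113)]
[0.5466, 0.2601, 0.1615] [309.7 154.7]
[0.5448, 0.2607, 0.1624] [308.4 154.1]
[0.546, 0.2605, 0.162] [309.4 154.3]
```

```bash
python3 -m pendant '[[-0.65,3.36,1.2,0,0,-3.55,0],[-0.65,3.36,1.2,0,0,-3.55,0],[-0.65,3.36,1.2,0,0,-3.55,0],[-0.65,3.36,1.2,0,0,-3.55,0],[-0.65,3.36,0,0,-5,0,0],[-0.65,3.36,0,0,-5,0,0],[-0.65,3.36,0,0,-5,0,0],[-0.65,3.36,0,0,-5,0,0]]'|grep pos
python3 -m pendant '[[-0.65,3.36,0,0,-5,0,0],[-0.65,3.36,0,0,-5,0,0],[-0.65,3.36,-1,0,0,0,0],[-0.65,3.36,-1,0,0,0,0],[0,0,-1,0,0,0,0],[0,0,0,0,0,0,0],[0,0,0,0,0,0,0]]'
python3 - <<'E'
from h import *
o=robot.get_obs();T=Ro.from_euler('xyz',o['ee_rot']).as_matrix();print(T.round(3).tolist())
p=imaging.camera_params('wrist');json.dump({k:np.array(v).tolist() for k,v in p.items()},open('w6.json','w'));a=snap('wrist','w6')
print(o['tool_pos'],proj(p,[.5463,.2603,.162]))
t=snap('top','t6');s=snap('scene','s6')
c=lambda i,x,y:cv2.resize(i[y:y+75,x:x+100],(400,300),interpolation=cv2.INTER_CUBIC)
cv2.imwrite('pics/c6.png',np.hstack([cv2.resize(a[100:400,180:450],None,fx=1.33,fy=1.33)[:400],np.vstack([c(t,180,230),c(s,330,140)])[:400]*1])[:,:,::-1])
E
```

```text
tool_pos: [0.516, 0.1289, 0.2827]
time: 12.85
tool_pos: [0.491, 0.2611, 0.2539]
ee_rot: [2.621, 0.002, 1.57]
wrist_force: [-0.5, 0.7, -0.7]
width: 0.0255
finger_force: 30.0
[[0.001, 0.867, 0.498], [1.0, 0.0, -0.002], [-0.002, 0.498, -0.867]]
[0.49097488 0.26110446 0.25394183] [[318.70442033 238.82265689]]Traceback (most recent call last):
  File "<stdin>", line 7, in <module>
    return _nx.concatenate(arrs, 1, dtype=dtype, casting=casting)
           ~~~~~~~~~~~~~~~^^^^^^^^^^^^^^^^^^^^^^^^^^^^^^^^^^^^^^^
ValueError: all the input array dimensions except for the concatenation axis must match exactly, but along dimension 0, the array at index 0 has size 399 and the array at index 1 has size 400
```

```bash
python3 - <<'E'
import cv2,numpy as np
a=cv2.imread('pics/w6.png');t=cv2.imread('pics/t6.png');s=cv2.imread('pics/s6.png')
r=lambda i,x,y,w,h,W,H:cv2.resize(i[y:y+h,x:x+w],(W,H),interpolation=cv2.INTER_CUBIC)
cv2.imwrite('pics/c6.png',np.hstack([r(a,180,120,250,320,450,576),np.vstack([r(t,180,220,90,74,350,288),r(s,335,130,90,74,350,288)])]))
E
```

```text
(no output)
```

View pics/c6.png

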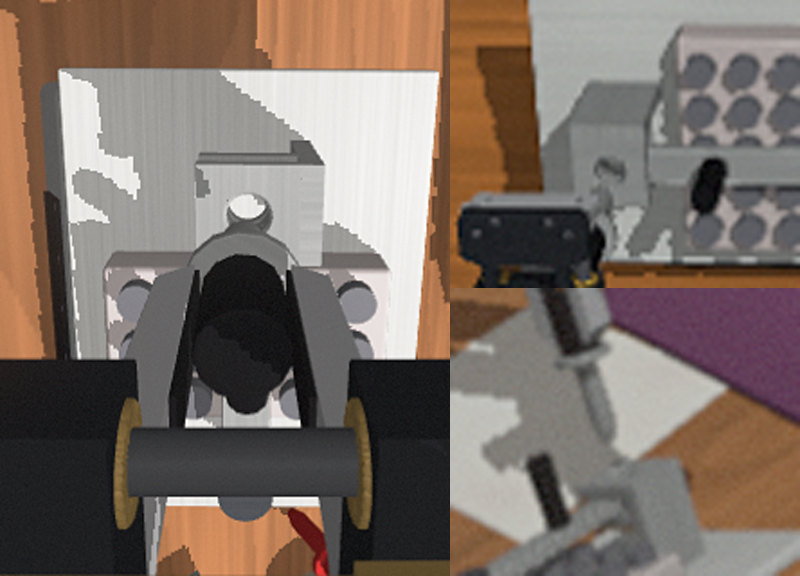

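The hole (318,239 after allowing for the part hidden by the collar) agrees with the prediction. In the scene crop the pin tip is above the fork. I correct laterally and go in along the hole's axis.

```bash
python3 -m pendant '[[0.17,0.06,0.09,0,0,0,0],[0,0,0,0,0,0,0],[0.5,0,-0.866,0,0,0,0],[0.5,0,-0.866,0,0,0,0],[0,0,0,0,0,0,0],[0,0,0,0,0,0,0]]'
cat > chk.py <<'E'
from h import *
o=robot.get_obs();d=plat(-.005).T@(np.array(o['tool_pos'])-[.5348,.2617,.1818]);print('plat err mm',(d*1e3).round(1),'force plat',(plat(-.005).T@o['wrist_force']).round(1))
E
python3 chk.py
```

```text
time: 13.6
tool_pos: [0.5028, 0.2626, 0.2383]
ee_rot: [2.62, 0.001, 1.57]
wrist_force: [-0.1, 0.2, -0.4]
width: 0.0254
finger_force: 30.0
plat err mm [ 0.5  0.7 64.9] force plat [-0.3  0.2 -0.3]
```

```bash
python3 -m pendant '[[0.23,-0.05,-0.45,0,0,0,0],[0.25,0,-0.433,0,0,0,0],[0.25,0,-0.433,0,0,0,0],[0,0,0,0,0,0,0]]'|grep -E pos; python3 chk.py
python3 -m pendant '[[0.25,0,-0.433,0,0,0,0],[0.25,0,-0.433,0,0,0,0],[0,0,0,0,0,0,0]]'|grep -E pos; python3 chk.py
python3 -m pendant '[[0.25,0,-0.433,0,0,0,0],[0,0,0,0,0,0,0]]'|grep -E pos; python3 chk.py
```

```text
tool_pos: [0.5101, 0.2621, 0.225]
plat err mm [ 0.2  0.3 49.8] force plat [-0.8  0.  -0.7]
tool_pos: [0.5152, 0.2622, 0.2165]
plat err mm [ 0.4  0.4 39.9] force plat [-0.6 -0.4 -1.1]
tool_pos: [0.5177, 0.2623, 0.2125]
plat err mm [ 0.6  0.5 35.2] force plat [-1.  -0.1 -1.8]
```

```bash
for i in 1 2 3; do python3 -m pendant '[[0.25,0,-0.433,0,0,0,0],[0.25,0,-0.433,0,0,0,0],[0,0,0,0,0,0,0]]'|grep -E pos; python3 chk.py; done
```

```text
tool_pos: [0.5228, 0.2623, 0.2036]
plat err mm [ 0.5  0.6 24.9] force plat [-0.2 -0.9 -0.8]
tool_pos: [0.5278, 0.2624, 0.195]
plat err mm [ 0.5  0.6 14.9] force plat [-0.5 -0.6 -0.7]
tool_pos: [0.5328, 0.2624, 0.1864]
plat err mm [0.6 0.7 4.9] force plat [-0.6 -0.8 -0.7]
```

Smooth; no jamming. I push the last millimetres until contact.

```bash
for i in 1 2 3 4; do python3 -m pendant '[[0.1,0,-0.173,0,0,0,0],[0,0,0,0,0,0,0]]'|grep -E 'pos'; python3 chk.py; done
```

```text
tool_pos: [0.5335, 0.2623, 0.1858]
plat err mm [0.9 0.6 4.1] force plat [-2.2 -1.4  1.6]
tool_pos: [0.5336, 0.2624, 0.1858]
plat err mm [0.9 0.7 4. ] force plat [-6.7 -2.8 13.9]
tool_pos: [0.5337, 0.2624, 0.1857]
plat err mm [1.  0.7 4. ] force plat [-10.5  -4.6  25.4]
tool_pos: [0.5339, 0.2627, 0.1855]
plat err mm [1.  1.  3.6] force plat [-14.2  -5.3  34.7]
```

```bash
python3 -m pendant '[[-0.2,0,0.3,0,0,0,0],[0,0,0,0,0,0,0],[0,0,0,0,0,0,0.6],[0,0,0,0,0,0,0.6],[0,0,0,0,0,0,0.6],[0,0,0,0,0,0,0.6],[0,0,0,0,0,0,0.6],[0,0,0,0,0,0,0.6]]'; python3 chk.py
python3 -m pendant '[[-0.5,0,0.866,0,0,0,0.6],[-1,0,1.73,0,0,0,0.6],[-2,0,3.46,0,0,0,0.6],[-2,0,3.46,0,0,0,0.6],[-2,0,3.46,0,0,0,0.6],[0,0,0,0,0,0,0.6],[0,0,0,0,0,0,0.6]]' | grep -E 'time|pos|force'
python3 - <<'E'
from h import *
p=imaging.camera_params('wrist');a=snap('wrist','w7')
t=snap('top','t7');s=snap('scene','s7')
M=np.array([.0-.002+.5463,.2603,.1655]);n=plat(0)[:,2]
for h in (0,.006,.048):print(h,proj(p,M+n*h).round(1),proj('scene',M+n*h).round(1))
r=lambda i,x,y,w,h,W,H:cv2.resize(i[y:y+h,x:x+w],(W,H),interpolation=cv2.INTER_CUBIC)
cv2.imwrite('pics/c7.png',np.hstack([r(a,200,60,250,320,450,576),np.vstack([r(t,180,220,90,74,350,288),r(s,335,130,90,74,350,288)])])[:,:,::-1])
E
```

```text
time: 17.0
tool_pos: [0.5349, 0.2623, 0.1833]
ee_rot: [2.618, 0.0, 1.571]
wrist_force: [-1.6, 0.4, -0.7]
width: 0.0563
finger_force: 0.0
plat err mm [0.8 0.6 1.2] force plat [-1.7  0.4  0.2]
time: 17.7
tool_pos: [0.4596, 0.2627, 0.3152]
wrist_force: [-1.4, -0.3, -0.1]
finger_force: 0.0
0 [[313.6 223.4]] [[377.7 177.1]]
0.006 [[313.6 224.8]] [[377. 175.]]
0.048 [[313.7 236. ]] [[372.2 160.1]]
```

View pics/c7.png

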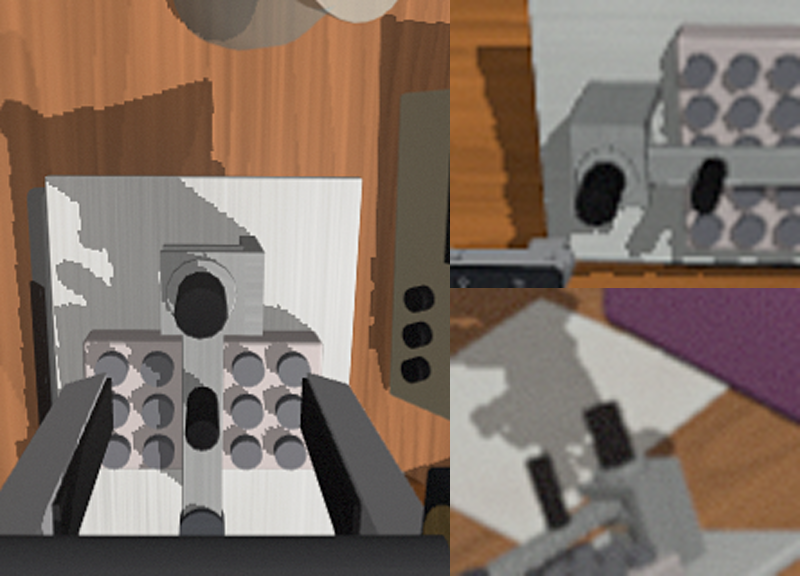

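The collar lies flat on the fork, the knob is parallel to the post and the bar is home. The gripper is clear, so I hand in.

```bash
python3 -c "
from bench import robot
print(robot.close_job())"
```

```text
the job is handed in; nothing more can be done
None
```

I handed the job in after about 18 s of robot time: the bar is home in the fork, the lock pin is through both with its collar flush, and the gripper is open and clear. I saw nothing else move, and no verdict came back.

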